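Find the heavy side of a pulley on the balancing stand and hold it down

ROBOT

A 6-joint arm with a two-finger parallel gripper is mounted at the origin on the work surface. World frame = base frame: x ahead of the robot, y to its left, z up, the work surface at z = 0. Lengths are in m, angles in rad, forces in N, time in s.
With the tool pointing down it reaches from about 0.375 to 0.9 m from the base axis. Payload 3.1 kg.
Tool frame: the origin (TCP) lies between the finger pads; the fingertips stand 17 mm ahead of it and the grasp point (between the pads) lies 2 mm behind it; z points along the fingers, y is the line along which they close (so a half turn about z gives the same grasp; the last joint's range is limited). The gripper opens to 85 mm and grips with 20 to 120 N. Pads are 22 mm wide; open, the fingers measure 114 mm over their backs; the gripper's body (76 mm by 85 mm) begins 54 mm behind the grasp point. The pads swing forward as they close: fully open they stand 13 mm farther back than shut.
Start: joints at [1.042, 0.527, 1.433, -0, 1.181, -0.178], TCP at [0.214, 0.587, 0.225] pointing down, gripper open.
Joint ranges: [-3.08, 3.08], [-0.75, 2.2], [0.22, 2.44], [-1.43, 4.57], [0, 2.65], [-2.85, 2.85]. Speed limits (rad/s): [2.79, 2.79, 3.14, 3.14, 3.14, 3.14].

INTERFACE

Orientations are given as a unit quaternion [x, y, z, w].
In Python, from station import sense, vision, order gives the robot as it stands.
- The arm moves only by the shell command python3 -m crank 'ROWS' [OPENING] [FORCE]. ROWS is JSON, a list of rows, each an object with "dp": the shift along the world's x, y, z in units of 30 mm (1.0 is 30 mm), a list of three; "angular": the turn, a rotation vector about the world's x, y, z in degrees, a list of three. In form: [{"dp": [dx, dy, dz], "angular": [ax, ay, az]}, ...]. A call has 1 to 20 rows; each row shifts and turns the commanded pose from where the row before left it; what a row does not reach is not made up. A row lasts 1/10 s, in which the tool goes at most 50 mm and 8.59 degrees, less where a joint would pass 70% of its speed; a pose out of reach is approached as far as the arm can. A call is refused whole if a number of a shift passes 1 or a number of a turn 8.59, either way. A call with a gripper value outside its range is refused whole. OPENING is the closure, from 0 (fully open) to 1 (shut), set as the call begins (- or left out, the last holds). The fingers move at their own pace and stop on an object; FORCE is the grip in N (left out, the last holds). Time passes only in rows, so rows that do not move let the fingers close. It gives the time, the measured TCP pose, the force, the opening and the grip force at its end, in the units of the state.
- sense(): the state, without advancing time (a new reading comes with each control period).
- vision.snapshot(name): name is "scene" or "top" or "wrist"; returns a dict with "image" (480x640x3 uint8, blue, green, red), "range_z" (480x640 float32, m along the optical axis (not along the pixel's ray), 0 where there is no reading), "mtx" (3x3 intrinsics, pixels), "dist" ([k1, k2, p1, p2, k3] as OpenCV has them; the pictures are not rectified), "pose" (4x4, takes a point from camera to world coordinates); the wrist camera has in their place "mount" (4x4, takes a point from camera to tool coordinates, whose origin is the TCP and whose axes are the flange's). Camera axes: x right, y down, z forward; pixel columns grow to the right and rows downward; lengths in m; the calibration is good to about 2 mm. A picture is of the moment at which its call begins: read the wrist's pose just before it.
- order.sign_off(): hands the job in; it is judged then, once.
The state is a dict: "t": time; "q": joint angles; "qd": joint speeds; "tau": joint torques, N m; "tcp_pos": TCP position; "tool_rot": TCP orientation; "force": force on the tool from outside, world axes, zero at the start; "ft_torque": the same for the moment, N m; "finger_gap": opening from 0.0 (shut) to 1.0 (fully open); "gripper_force": force on a finger pad.
Only numpy, scipy, OpenCV 4.12 (cv2) and the standard library are available. Lean on these libraries where they do the work, as an engineer would, in place of code of your own. Each camera call takes 0.05 s, during which the arm holds its last target. There are 200 camera calls.

TASK

The pulley on the balancing stand is heavier on one side, and nothing shows which: pinch its rim and turn it by hand to feel where the weight pulls. Then turn it until the heavy side hangs straight down and finish like that, holding the rim still between the fingers without letting go. Leave the things lying around the stand alone.

Things in the scene. Friction and masses are not known exactly. Their poses are not given: they have to be found in the camera images.
- stand: fixed balancing stand. Base plate 160 (x) by 150 (y) by 14 mm, origin at the centre of its underside, z up; at yaw 0 its +x points away from the robot. A post 44 mm wide (y) and 22 thick at x = -58 mm, on the robot's side, carries a round bearing housing (54 mm diameter, x = -73 to -43 mm, at axle height). Nothing stands on the +x side.
- axle (a point): point on the axle in the middle of the pulley's thickness, 130 mm above the base's underside, straight above the stand's origin; axes as the stand's. The axle is level, along the stand's x; its bare end, 18 mm in diameter, reaches to x = 42 mm in front.
- rotor: metal pulley: plain disc 160 mm in diameter, 20 mm thick, all of its outer 50 mm free for pinching; hub 48 mm in diameter, 2 mm proud behind, 12 in front. Origin on the axle in mid-thickness, x along the axle, z to the keyway. About 0.95 kg, of which 0.45 kg sits hidden 48 mm off the axle, on a side that differs every time and is unrelated to the keyway, the spots on the face or these axes.
- rotor_turn (a joint): pulley angle, rad: 0 with the keyway up, growing as its top moves to the stand's -y; free to turn nearly two turns each way. The bearing drags with 0.3 N m either way; the heavy side adds or takes up to 0.21 N m (most when level with the axle), so the pulley stays where it is left and never swings by itself. It starts with the heavy side 45 to 180 degrees from straight down.
- keyway (a point): small dark slot in the hub's front face, 16.5 mm from the axle and 22 mm in front of mid-thickness: only a mark by which to see the pulley turn.
- screwdriver: bystander, lying on the bench
- wrench: bystander, spanner lying on the bench
- bearing: bystander, steel ring 52 mm across, 16 mm high
- tin: bystander, steel tin 66 mm across, 100 mm high, standing
There are look-alikes about, which are no part of the job. There is more than one size of the stand; the one meant has the size given above.

How it is judged:
By the outcome, as a careful person would: the job done as asked, in the order asked, and still so for the second after the job is handed in, while the arm keeps its last pose, push and grip.
It also fails if it takes over 72 s, if anything falls off the work surface, if the arm or the gripper's body presses on something with over 40 N, if the wrist force passes 120 N, or if a joint passes its speed limit or range.

## Working session

There is one attempt and no reset: what is moved stays moved. The work goes in short steps, Python scripts to look and compute and a shell command to move; the robot and the scene stay as the last step left them, time stands still between calls to the robot, and variables do not carry over. Pictures are saved under pics/ and viewed, at most 10 in all, crops included, and the job is handed in when it is done.

```bash
ls; mkdir -p pics; python3 - <<'E'
from station import sense,vision
import cv2,numpy as np
s=sense();print({k:np.round(v,3) for k,v in s.items()})
for n in("scene","top"):
    d=vision.snapshot(n);cv2.imwrite(f"pics/{n}0.png",d["image"]);np.savez(f"{n}0.npz",**d)
    print(n,d["mtx"],d["dist"],d["pose"].round(3))
E
```

```text
pics
{'t': np.float64(0.0), 'q': array([ 1.043,  0.528,  1.434,  0.   ,  1.181, -0.178]), 'qd': array([-0.   , -0.001,  0.002,  0.001, -0.002, -0.001]), 'tau': array([ 0.0000e+00, -4.4235e+01, -1.7802e+01, -0.0000e+00,  8.0000e-03,
       -0.0000e+00]), 'tcp_pos': array([0.214, 0.587, 0.224]), 'tool_rot': array([ 0.174,  0.985, -0.001, -0.   ]), 'force': array([-0.292, -0.581, -0.125]), 'ft_torque': array([0.011, 0.005, 0.039]), 'gripper_force': np.float64(0.0), 'finger_gap': np.float64(1.0)}
scene [[505.45013668   0.         316.4042491 ]
 [  0.         505.45013668 239.29451005]
 [  0.           0.           1.        ]] [0.02669157 0.         0.         0.         0.        ] [[ 0.461  0.507 -0.728  1.385]
 [ 0.887 -0.262  0.38  -0.48 ]
 [ 0.002 -0.821 -0.571  0.868]
 [ 0.     0.     0.     1.   ]]
top [[476.30564668   0.         310.08261408]
 [  0.         476.30564668 235.72455435]
 [  0.           0.           1.        ]] [-0.07310882  0.          0.          0.          0.        ] [[-0.022 -0.997  0.072  0.373]
 [-1.     0.023  0.004 -0.013]
 [-0.006 -0.072 -0.997  1.202]
 [ 0.     0.     0.     1.   ]]
```

View pics/scene0.png

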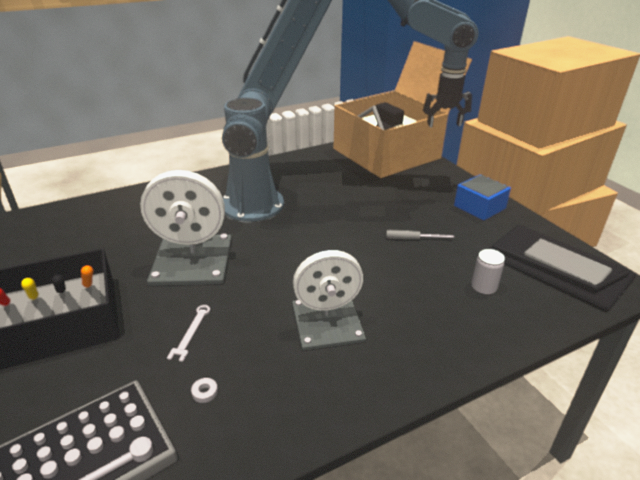

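View pics/top0.png

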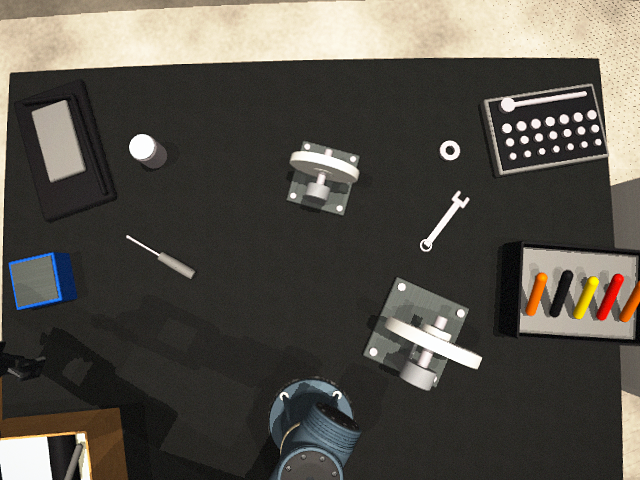

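The scene picture shows two stands: a larger-looking one at about (183,215) and a smaller one at (328,285). In the top view they sit at (420,330) and (325,178). I'll measure both by fitting their discs.

```bash
cat > h.py <<'E'
import numpy as np,cv2
def cloud(d,T=None):
    h,w=d["range_z"].shape
    u,v=np.meshgrid(np.arange(w),np.arange(h))
    n=cv2.undistortPoints(np.stack([u,v],-1).reshape(-1,1,2).astype(float),d["mtx"],d["dist"]).reshape(h,w,2)
    z=d["range_z"][...,None]
    P=np.concatenate([n*z,z],-1)
    T=d["pose"] if T is None else T
    return P@T[:3,:3].T+T[:3,3]
E
python3 - <<'E'
import numpy as np,cv2
from h import *
S=np.load("scene0.npz");T=np.load("top0.npz")
PS,PT=cloud(S),cloud(T)
for name,(a,b,c,e),(ta,tb,tc,te) in(("A near",(135,240,160,255),(355,490,270,395)),("B far",(288,370,242,325),(280,365,135,220))):
    p=PS[c:e,a:b].reshape(-1,3); t=PT[tc:te,ta:tb].reshape(-1,3)
    ok=(S["range_z"][c:e,a:b].ravel()>0)&(p[:,2]>0.07); p=p[ok]
    # ransac plane
    rng=np.random.default_rng(0);best=None
    for i in range(400):
        q=p[rng.choice(len(p),3,False)];n=np.cross(q[1]-q[0],q[2]-q[0]);n/=np.linalg.norm(n)+1e-12
        m=abs((p-q[0])@n)<.003
        if abs(n[2])<.2 and (best is None or m.sum()>best.sum()):best=m
    f=p[best];c0=f.mean(0);n=np.linalg.svd(f-c0)[2][2];n*=np.sign(n[0])
    h=np.array([-n[1],n[0],0]);h/=np.linalg.norm(h)
    uv=np.c_[(f-c0)@h,(f-c0)[:,2]]
    (cx,cz),r=cv2.minEnclosingCircle(uv.astype(np.float32))
    print(name,len(p),best.sum(),"n",n.round(3),"yaw deg",np.degrees(np.arctan2(n[1],n[0])).round(2),"centre",(c0+h*cx+[0,0,cz]).round(4),"r",round(r,4),
     "extents",(np.percentile(uv,[1,99],axis=0)).round(4).tolist())
    m=(t[:,2]>.008)&(t[:,2]<.022);g=t[m];
    rect=cv2.minAreaRect(g[:,:2].astype(np.float32));print(" base",np.round(rect[0],4),np.round(rect[1],4),rect[2],"zmed",np.median(g[:,2]).round(4), "top z",np.percentile(t[:,2],99.5).round(4))
E
```

```text
A near 5224 3235 n [ 0.903 -0.43  -0.006] yaw deg -25.49 centre [ 0.2275 -0.271   0.1753] r 0.1078 extents [[-0.0998, -0.104], [0.0997, 0.0938]]
 base [ 0.227  -0.2822] [0.278  0.2806] 80.04593658447266 zmed 0.0186 top z 0.2809
B far 3089 2263 n [ 0.957 -0.289  0.004] yaw deg -16.81 centre [ 0.6155 -0.0467  0.1326] r 0.0804 extents [[-0.0735, -0.07], [0.0761, 0.0663]]
 base [ 0.6097 -0.0367] [0.1985 0.1925] 82.51372528076172 zmed 0.0146 top z 0.2127
```

B at about (0.606, -0.044) has r = 80 mm and a yaw of about -17°, so it is the one meant. I'll move above it.

```bash
R='{"dp":[0.6,-0.95,0.12],"angular":[0,0,-4]}'; python3 -m crank '[{"dp":[0.6,-0.95,0.12],"angular":[0,0,-4]},{"dp":[0.6,-0.95,0.12],"angular":[0,0,-4]},{"dp":[0.6,-0.95,0.12],"angular":[0,0,-4]},{"dp":[0.6,-0.95,0.12],"angular":[0,0,-4]},{"dp":[0.6,-0.95,0.12],"angular":[0,0,-4]},{"dp":[0.6,-0.95,0.12],"angular":[0,0,-4]},{"dp":[0.6,-0.95,0.12],"angular":[0,0,-4]},{"dp":[0.6,-0.95,0.12],"angular":[0,0,-4]},{"dp":[0.6,-0.95,0.12],"angular":[0,0,-4]},{"dp":[0.6,-0.95,0.12],"angular":[0,0,-4]},{"dp":[0.6,-0.95,0.12],"angular":[0,0,-4]},{"dp":[0.6,-0.95,0.12],"angular":[0,0,-4]},{"dp":[0.6,-0.95,0.12],"angular":[0,0,-4]},{"dp":[0.6,-0.95,0.12],"angular":[0,0,-4]},{"dp":[0.6,-0.95,0.12],"angular":[0,0,-4]},{"dp":[0.6,-0.95,0.12],"angular":[0,0,-4]},{"dp":[0.6,-0.95,0.12],"angular":[0,0,-4]},{"dp":[0.6,-0.95,0.12],"angular":[0,0,-4]},{"dp":[0.6,-0.95,0.12],"angular":[0,0,-4]},{"dp":[0.6,-0.95,0.12],"angular":[0,0,-4]}]' && python3 -m crank '[{"dp":[0.6,-0.95,0],"angular":[0,0,-4]},{"dp":[0.5,-0.95,0],"angular":[0,0,-2.8]},{"dp":[0,0,0],"angular":[0,0,0]},{"dp":[0,0,0],"angular":[0,0,0]}]'
cat >> h.py <<'E'
from scipy.spatial.transform import Rotation as Ro
def rimfit():
    from station import sense,vision
    s=sense();d=vision.snapshot("wrist")
    W=np.eye(4);W[:3,:3]=Ro.from_quat(s["tool_rot"]).as_matrix();W[:3,3]=s["tcp_pos"]
    return s,d,cloud(d,W@np.array(d["mount"]))
E
python3 - <<'E'
from h import *
s,d,P=rimfit();cv2.imwrite("pics/w1.png",d["image"])
ok=(d["range_z"]>0)&(P[...,2]>.2)&(P[...,2]<.218)&(np.linalg.norm(P[...,:2]-[.606,-.044],axis=2)<.09)
p=P[ok][:,:2].astype(np.float32);print(len(p),cv2.minAreaRect(p),P[ok][:,2].max());np.savez("w1.npz",P=P)
print({k:np.round(v,3) for k,v in s.items()}, Ro.from_quat(s["tool_rot"]).as_matrix().round(3))
E
```

```text
t: 2.1
tcp_pos: [0.5744, 0.0159, 0.2964]
tool_rot: [0.767, 0.641, -0.0, -0.0]
force: [0.0, 0.1, 0.1]
finger_gap: 0.996
gripper_force: 0.0
t: 2.5
tcp_pos: [0.6067, -0.0402, 0.2958]
tool_rot: [0.803, 0.596, -0.0, -0.001]
force: [-0.1, -0.1, -0.4]
finger_gap: 0.997
gripper_force: 0.0
3131 ((0.6058957576751709, -0.042998362332582474), (0.07700373977422714, 0.020376985892653465), 73.7735595703125) 0.21079176227812366
{'t': np.float64(2.5), 'q': array([-0.25 ,  0.435,  1.389,  0.   ,  1.32 ,  0.045]), 'qd': array([ 0.028, -0.018,  0.022,  0.003,  0.003, -0.002]), 'tau': array([-9.4700e-01, -4.1337e+01, -2.0130e+01, -7.3000e-02, -7.6000e-02,
        2.0000e-03]), 'tcp_pos': array([ 0.607, -0.04 ,  0.296]), 'tool_rot': array([ 0.803,  0.596, -0.   , -0.001]), 'force': array([-0.065, -0.124, -0.391]), 'ft_torque': array([ 0.028,  0.026, -0.004]), 'gripper_force': np.float64(0.0), 'finger_gap': np.float64(0.997)} [[ 0.291  0.957 -0.002]
 [ 0.957 -0.291  0.001]
 [ 0.    -0.002 -1.   ]]
```

View pics/w1.png

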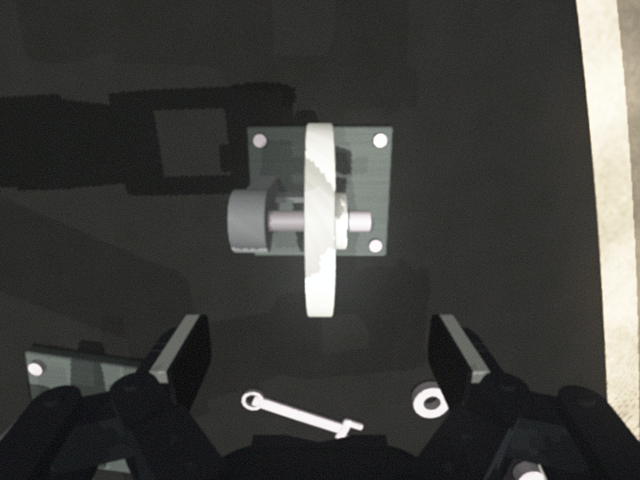

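The wrist view confirms the disc band at (320,220), with the housing to its left on the robot's side. Its rim midpoint is (0.606, -0.043) and its yaw about -16.5°. Next I descend and pinch at the top.

```bash
python3 -m crank '[{"dp":[-0.03,-0.1,-0.7],"angular":[0,0,0.4]},{"dp":[0,0,-0.7],"angular":[0,0,0]},{"dp":[0,0,-0.7],"angular":[0,0,0]},{"dp":[0,0,-0.7],"angular":[0,0,0]},{"dp":[0,0,-0.6],"angular":[0,0,0]},{"dp":[0,0,0],"angular":[0,0,0]}]' 0 60 && python3 -m crank '[{"dp":[0,0,0],"angular":[0,0,0]},{"dp":[0,0,0],"angular":[0,0,0]},{"dp":[0,0,0],"angular":[0,0,0]},{"dp":[0,0,0],"angular":[0,0,0]},{"dp":[0,0,0],"angular":[0,0,0]},{"dp":[0,0,0],"angular":[0,0,0]},{"dp":[0,0,0],"angular":[0,0,0]},{"dp":[0,0,0],"angular":[0,0,0]},{"dp":[0,0,0],"angular":[0,0,0]},{"dp":[0,0,0],"angular":[0,0,0]}]' 1 60
cat >> h.py <<'E'
A=np.array([.606,-.0435,.130]);yaw=np.radians(-16.5);N=np.array([np.cos(yaw),np.sin(yaw),0]);H=np.array([-N[1],N[0],0])
def rep(s=None):
    from station import sense
    s=s or sense();M=Ro.from_quat(s["tool_rot"]).as_matrix();r=np.array(s["tcp_pos"])-A
    F,T=np.array(s["force"]),np.array(s["ft_torque"])
    # tool tilt phi: + about +N (top to stand -y)
    z=M[:,2];phi=np.degrees(np.arctan2(z@H,-z[2]))
    pos=np.degrees(np.arctan2(-(r@H),r[2]))
    tq=(np.cross(r,F)+T)@N
    print("t%.1f tilt %.1f pos %.1f rad %.4f ax %.4f | axle torque %.3f (rxF %.3f) F(n,h,z) %s T %s gap %.3f gf %.0f q %s"%(s["t"],phi,pos,np.hypot(r@H,r[2]),r@N,tq,np.cross(r,F)@N,np.round([F@N,F@H,F[2]],1),np.round([T@N,T@H,T[2]],2),s["finger_gap"],s["gripper_force"],np.round(s["q"],2)))
E
python3 -c "from h import *;rep()"
```

```text
t: 3.15
tcp_pos: [0.6035, -0.0408, 0.1922]
tool_rot: [0.8, 0.6, -0.002, -0.003]
force: [0.1, 0.4, 0.7]
finger_gap: 0.999
gripper_force: 0.0
t: 4.15
tcp_pos: [0.606, -0.0427, 0.1958]
tool_rot: [0.801, 0.599, 0.0, -0.0]
force: [-2.2, 0.3, 5.1]
finger_gap: 0.206
gripper_force: 60.1
t4.2 tilt 0.0 pos -0.6 rad 0.0658 ax -0.0002 | axle torque 0.026 (rxF 0.025) F(n,h,z) [-2.2 -0.3  5.1] T [ 0.    0.47 -0.09] gap 0.206 gf 60 q [-0.25  0.54  1.51  0.    1.1   0.03]
```

```bash
r(){ python3 -c "from h import *;rep()"; }
python3 -m crank '[{"dp":[-0.027,-0.09,-0.008],"angular":[2.4,-0.71,0]},{"dp":[-0.027,-0.09,-0.008],"angular":[2.4,-0.71,0]},{"dp":[-0.026,-0.09,-0.008],"angular":[2.4,-0.71,0]},{"dp":[-0.026,-0.09,-0.008],"angular":[2.4,-0.71,0]}]' >/dev/null; r
python3 -m crank '[{"dp":[-0.026,-0.087,-0.024],"angular":[2.4,-0.71,0]},{"dp":[-0.026,-0.087,-0.024],"angular":[2.4,-0.71,0]},{"dp":[-0.026,-0.087,-0.024],"angular":[2.4,-0.71,0]},{"dp":[-0.026,-0.087,-0.024],"angular":[2.4,-0.71,0]}]' >/dev/null; r
python3 -m crank '[{"dp":[-0.024,-0.081,-0.04],"angular":[2.4,-0.71,0]},{"dp":[-0.024,-0.081,-0.04],"angular":[2.4,-0.71,0]},{"dp":[-0.024,-0.081,-0.04],"angular":[2.4,-0.71,0]},{"dp":[-0.024,-0.081,-0.04],"angular":[2.4,-0.71,0]}]' >/dev/null; r
python3 -m crank '[{"dp":[-0.022,-0.074,-0.054],"angular":[2.4,-0.71,0]},{"dp":[-0.022,-0.074,-0.054],"angular":[2.4,-0.71,0]},{"dp":[-0.022,-0.074,-0.054],"angular":[2.4,-0.71,0]},{"dp":[-0.022,-0.074,-0.054],"angular":[2.4,-0.71,0]}]' >/dev/null; r
```

```text
t4.5 tilt 10.1 pos 9.1 rad 0.0659 ax -0.0003 | axle torque 0.025 (rxF 0.051) F(n,h,z) [-2.9 -1.6  4.8] T [-0.03  0.59  0.  ] gap 0.209 gf 60 q [-0.36  0.53  1.54  0.2   1.09 -0.17]
t5.0 tilt 20.2 pos 19.1 rad 0.0661 ax -0.0003 | axle torque -0.099 (rxF -0.107) F(n,h,z) [-4.2 -0.4  6.3] T [0.01 0.58 0.11] gap 0.207 gf 60 q [-0.47  0.55  1.56  0.38  1.13 -0.37]
t5.3 tilt 30.2 pos 29.0 rad 0.0662 ax -0.0003 | axle torque -0.112 (rxF -0.107) F(n,h,z) [-3.5 -2.4  7.6] T [-0.01  0.69  0.27] gap 0.209 gf 60 q [-0.57  0.59  1.58  0.55  1.19 -0.54]
t5.8 tilt 40.2 pos 39.1 rad 0.0663 ax -0.0004 | axle torque -0.084 (rxF -0.116) F(n,h,z) [-5.3 -4.8  8.6] T [0.03 0.66 0.46] gap 0.210 gf 60 q [-0.65  0.65  1.59  0.68  1.28 -0.69]
```

```bash
r(){ python3 -c "from h import *;rep()"; }
python3 -m crank '[{"dp":[0.022,0.074,0.054],"angular":[-2.4,0.71,0]},{"dp":[0.022,0.074,0.054],"angular":[-2.4,0.71,0]},{"dp":[0.022,0.074,0.054],"angular":[-2.4,0.71,0]},{"dp":[0.022,0.074,0.054],"angular":[-2.4,0.71,0]}]' >/dev/null; r
python3 -m crank '[{"dp":[0.024,0.081,0.04],"angular":[-2.4,0.71,0]},{"dp":[0.024,0.081,0.04],"angular":[-2.4,0.71,0]},{"dp":[0.024,0.081,0.04],"angular":[-2.4,0.71,0]},{"dp":[0.024,0.081,0.04],"angular":[-2.4,0.71,0]}]' >/dev/null; r
python3 -m crank '[{"dp":[0.026,0.087,0.024],"angular":[-2.4,0.71,0]},{"dp":[0.026,0.087,0.024],"angular":[-2.4,0.71,0]},{"dp":[0.026,0.087,0.024],"angular":[-2.4,0.71,0]},{"dp":[0.026,0.087,0.024],"angular":[-2.4,0.71,0]}]' >/dev/null; r
python3 -m crank '[{"dp":[0.027,0.09,0.008],"angular":[-2.4,0.71,0]},{"dp":[0.027,0.09,0.008],"angular":[-2.4,0.71,0]},{"dp":[0.026,0.09,0.008],"angular":[-2.4,0.71,0]},{"dp":[0.026,0.09,0.008],"angular":[-2.4,0.71,0]}]' >/dev/null; r
python3 -m crank '[{"dp":[0.027,0.09,-0.008],"angular":[-2.4,0.71,0]},{"dp":[0.027,0.09,-0.008],"angular":[-2.4,0.71,0]},{"dp":[0.026,0.09,-0.008],"angular":[-2.4,0.71,0]},{"dp":[0.026,0.09,-0.008],"angular":[-2.4,0.71,0]}]' >/dev/null; r
python3 -m crank '[{"dp":[0.026,0.087,-0.024],"angular":[-2.4,0.71,0]},{"dp":[0.026,0.087,-0.024],"angular":[-2.4,0.71,0]},{"dp":[0.026,0.087,-0.024],"angular":[-2.4,0.71,0]},{"dp":[0.026,0.087,-0.024],"angular":[-2.4,0.71,0]}]' >/dev/null; r
python3 -m crank '[{"dp":[0.024,0.081,-0.04],"angular":[-2.4,0.71,0]},{"dp":[0.024,0.081,-0.04],"angular":[-2.4,0.71,0]},{"dp":[0.024,0.081,-0.04],"angular":[-2.4,0.71,0]},{"dp":[0.024,0.081,-0.04],"angular":[-2.4,0.71,0]}]' >/dev/null; r
python3 -m crank '[{"dp":[0.022,0.074,-0.054],"angular":[-2.4,0.71,0]},{"dp":[0.022,0.074,-0.054],"angular":[-2.4,0.71,0]},{"dp":[0.022,0.074,-0.054],"angular":[-2.4,0.71,0]},{"dp":[0.022,0.074,-0.054],"angular":[-2.4,0.71,0]}]' >/dev/null; r
```

```text
t6.2 tilt 29.8 pos 30.5 rad 0.0663 ax -0.0003 | axle torque -0.303 (rxF 0.104) F(n,h,z) [-4.6 -5.2  5.8] T [-0.41  0.66  0.34] gap 0.212 gf 60 q [-0.57  0.59  1.58  0.54  1.19 -0.54]
t6.5 tilt 19.8 pos 20.5 rad 0.0661 ax -0.0003 | axle torque -0.269 (rxF 0.165) F(n,h,z) [-4.9 -4.4  4.6] T [-0.43  0.63  0.19] gap 0.207 gf 60 q [-0.47  0.55  1.56  0.38  1.12 -0.36]
t7.0 tilt 9.8 pos 10.5 rad 0.0660 ax -0.0003 | axle torque -0.198 (rxF 0.218) F(n,h,z) [-3.  -4.1  4. ] T [-0.42  0.61  0.02] gap 0.210 gf 60 q [-0.36  0.53  1.54  0.19  1.09 -0.17]
t7.3 tilt -0.2 pos 0.5 rad 0.0658 ax -0.0002 | axle torque -0.113 (rxF 0.227) F(n,h,z) [-3.4 -3.5  4.1] T [-0.34  0.48 -0.06] gap 0.209 gf 60 q [-0.25  0.54  1.51 -0.    1.1   0.03]
t7.8 tilt -10.2 pos -9.5 rad 0.0657 ax -0.0001 | axle torque -0.077 (rxF 0.209) F(n,h,z) [-2.1 -2.9  2.1] T [-0.29  0.38 -0.08] gap 0.210 gf 60 q [-0.15  0.57  1.47 -0.19  1.14  0.22]
t8.2 tilt -20.2 pos -19.4 rad 0.0655 ax -0.0001 | axle torque -0.045 (rxF 0.250) F(n,h,z) [-1.4 -3.6  1.2] T [-0.29  0.28 -0.18] gap 0.211 gf 59 q [-0.05  0.61  1.42 -0.37  1.21  0.39]
t8.6 tilt -30.2 pos -29.4 rad 0.0654 ax -0.0001 | axle torque 0.044 (rxF 0.172) F(n,h,z) [-1.  -2.5  0.9] T [-0.13  0.18 -0.11] gap 0.209 gf 59 q [ 0.03  0.68  1.38 -0.52  1.31  0.52]
t8.9 tilt -40.2 pos -39.5 rad 0.0653 ax -0.0000 | axle torque 0.136 (rxF 0.218) F(n,h,z) [-1.  -3.4  1.2] T [-0.08  0.11 -0.21] gap 0.208 gf 59 q [ 0.11  0.75  1.32 -0.65  1.42  0.62]
```

The moment refers to a point behind the TCP, in the wrist. I'll account for that in the fit and gather a return sweep in the positive direction.

```bash
r(){ python3 -c "from h import *;rep()" | tee -a log.txt | cut -c1-150; }
python3 -m crank '[{"dp":[-0.022,-0.074,0.054],"angular":[2.4,-0.71,0]},{"dp":[-0.022,-0.074,0.054],"angular":[2.4,-0.71,0]},{"dp":[-0.022,-0.074,0.054],"angular":[2.4,-0.71,0]},{"dp":[-0.022,-0.074,0.054],"angular":[2.4,-0.71,0]}]' >/dev/null; r
python3 -m crank '[{"dp":[-0.024,-0.081,0.04],"angular":[2.4,-0.71,0]},{"dp":[-0.024,-0.081,0.04],"angular":[2.4,-0.71,0]},{"dp":[-0.024,-0.081,0.04],"angular":[2.4,-0.71,0]},{"dp":[-0.024,-0.081,0.04],"angular":[2.4,-0.71,0]}]' >/dev/null; r
python3 -m crank '[{"dp":[-0.026,-0.087,0.024],"angular":[2.4,-0.71,0]},{"dp":[-0.026,-0.087,0.024],"angular":[2.4,-0.71,0]},{"dp":[-0.026,-0.087,0.024],"angular":[2.4,-0.71,0]},{"dp":[-0.026,-0.087,0.024],"angular":[2.4,-0.71,0]}]' >/dev/null; r
python3 -m crank '[{"dp":[-0.027,-0.09,0.008],"angular":[2.4,-0.71,0]},{"dp":[-0.027,-0.09,0.008],"angular":[2.4,-0.71,0]},{"dp":[-0.026,-0.09,0.008],"angular":[2.4,-0.71,0]},{"dp":[-0.026,-0.09,0.008],"angular":[2.4,-0.71,0]}]' >/dev/null; r
python3 -m crank '[{"dp":[-0.027,-0.09,-0.008],"angular":[2.4,-0.71,0]},{"dp":[-0.027,-0.09,-0.008],"angular":[2.4,-0.71,0]},{"dp":[-0.026,-0.09,-0.008],"angular":[2.4,-0.71,0]},{"dp":[-0.026,-0.09,-0.008],"angular":[2.4,-0.71,0]}]' >/dev/null; r
python3 -m crank '[{"dp":[-0.026,-0.087,-0.024],"angular":[2.4,-0.71,0]},{"dp":[-0.026,-0.087,-0.024],"angular":[2.4,-0.71,0]},{"dp":[-0.026,-0.087,-0.024],"angular":[2.4,-0.71,0]},{"dp":[-0.026,-0.087,-0.024],"angular":[2.4,-0.71,0]}]' >/dev/null; r
python3 -m crank '[{"dp":[-0.024,-0.081,-0.04],"angular":[2.4,-0.71,0]},{"dp":[-0.024,-0.081,-0.04],"angular":[2.4,-0.71,0]},{"dp":[-0.024,-0.081,-0.04],"angular":[2.4,-0.71,0]},{"dp":[-0.024,-0.081,-0.04],"angular":[2.4,-0.71,0]}]' >/dev/null; r
python3 -m crank '[{"dp":[-0.022,-0.074,-0.054],"angular":[2.4,-0.71,0]},{"dp":[-0.022,-0.074,-0.054],"angular":[2.4,-0.71,0]},{"dp":[-0.022,-0.074,-0.054],"angular":[2.4,-0.71,0]},{"dp":[-0.022,-0.074,-0.054],"angular":[2.4,-0.71,0]}]' >/dev/null; r
python3 -m crank '[{"dp":[-0.019,-0.064,-0.066],"angular":[2.4,-0.71,0]},{"dp":[-0.019,-0.064,-0.066],"angular":[2.4,-0.71,0]},{"dp":[-0.019,-0.064,-0.066],"angular":[2.4,-0.71,0]},{"dp":[-0.019,-0.064,-0.066],"angular":[2.4,-0.71,0]}]' >/dev/null; r
python3 -m crank '[{"dp":[-0.015,-0.052,-0.077],"angular":[2.4,-0.71,0]},{"dp":[-0.015,-0.052,-0.077],"angular":[2.4,-0.71,0]},{"dp":[-0.015,-0.052,-0.077],"angular":[2.4,-0.71,0]},{"dp":[-0.015,-0.052,-0.077],"angular":[2.4,-0.71,0]}]' >/dev/null; r
cat > fit.py <<'E'
import re,numpy as np
from scipy.optimize import least_squares
old="""20.2 -.107 .01 1
30.2 -.107 -.01 1
40.2 -.116 .03 1
29.8 .104 -.41 -1
19.8 .165 -.43 -1
9.8 .218 -.42 -1
-.2 .227 -.34 -1
-10.2 .209 -.29 -1
-20.2 .25 -.29 -1
-30.2 .172 -.13 -1
-40.2 .218 -.08 -1"""
D=[list(map(float,l.split())) for l in old.split("\n")]
prev=-40.2
for l in open("log.txt"):
    m=re.search(r"tilt (\S+) .*rxF (\S+)\).* T \[(.*?)\]",l);t=float(m[1]);D.append([t,float(m[2]),float(m[3].split()[0]),np.sign(t-prev)]);prev=t
D=np.array(D);th=np.radians(D[:,0])
def model(p):return -p[1]*D[:,3]+p[2]*np.sin(th-p[3])
def meas(p):return D[:,2]+D[:,1]*(.0655+p[0])/.0655
# gravity torque about N = +G sin(angle of heavy side from up, + about N); heavy angle = th - p3
best=min((least_squares(lambda p:np.r_[meas(p)-model(p),(p[1]-.3)/.03*.05,(p[2]-.21)/.01*.05],[.12,.3,.2,s]) for s in np.radians([0,90,180,270])),key=lambda r:r.cost)
p=best.x;J=best.jac;C=np.linalg.inv(J.T@J)*.05**2
print("L %.3f drag %.3f G %.3f; heavy angle at tilt0 %.1f deg +-%.1f"%(p[0],p[1],p[2],np.degrees(-p[3]),np.degrees(C[3,3]**.5)))
print(np.c_[D[:,[0,3]],meas(p),meas(p)-model(p)].round(3))
E
python3 fit.py
```

```text
t9.3 tilt -29.9 pos -30.8 rad 0.0654 ax -0.0001 | axle torque 0.217 (rxF -0.043) F(n,h,z) [-0.8  0.6 -0.3] T [ 0.26  0.18 -0.15] gap 0.210 gf 59 q [ 0
t9.8 tilt -19.9 pos -20.8 rad 0.0655 ax -0.0001 | axle torque 0.164 (rxF -0.050) F(n,h,z) [-0.   1.1  0.7] T [ 0.21  0.27 -0.16] gap 0.212 gf 60 q [-0
t10.2 tilt -9.9 pos -10.8 rad 0.0657 ax -0.0001 | axle torque 0.068 (rxF -0.104) F(n,h,z) [-2.3  2.   2.2] T [ 0.17  0.36 -0.11] gap 0.209 gf 60 q [-0
t10.6 tilt 0.1 pos -0.8 rad 0.0658 ax -0.0002 | axle torque 0.044 (rxF -0.065) F(n,h,z) [-1.8  1.   3.6] T [ 0.11  0.43 -0.07] gap 0.210 gf 60 q [-0.2
t10.9 tilt 10.1 pos 9.1 rad 0.0659 ax -0.0003 | axle torque -0.066 (rxF -0.060) F(n,h,z) [-3.6  0.   5.5] T [-0.01  0.55 -0.03] gap 0.207 gf 60 q [-0.
t11.3 tilt 20.2 pos 19.1 rad 0.0661 ax -0.0003 | axle torque -0.031 (rxF -0.059) F(n,h,z) [-3.1 -1.   5.5] T [0.03 0.62 0.18] gap 0.214 gf 60 q [-0.47
t11.8 tilt 30.2 pos 29.0 rad 0.0662 ax -0.0003 | axle torque -0.062 (rxF -0.064) F(n,h,z) [-3.6 -2.7  6.9] T [0.   0.64 0.29] gap 0.212 gf 60 q [-0.57
t12.2 tilt 40.2 pos 39.1 rad 0.0663 ax -0.0
[... 679 characters left out ...]
 -1.34e-01]
 [ 9.80e+00 -1.00e+00  1.24e-01 -3.10e-02]
 [-2.00e-01 -1.00e+00  2.26e-01  3.20e-02]
 [-1.02e+01 -1.00e+00  2.31e-01 -1.00e-03]
 [-2.02e+01 -1.00e+00  3.34e-01  6.60e-02]
 [-3.02e+01 -1.00e+00  2.99e-01 -1.00e-03]
 [-4.02e+01 -1.00e+00  4.64e-01  1.37e-01]
 [-2.99e+01  1.00e+00  1.53e-01  1.54e-01]
 [-1.99e+01  1.00e+00  8.50e-02  1.18e-01]
 [-9.90e+00  1.00e+00 -8.90e-02 -2.10e-02]
 [ 1.00e-01  1.00e+00 -5.20e-02  5.50e-02]
 [ 1.01e+01  1.00e+00 -1.60e-01 -1.40e-02]
 [ 2.02e+01  1.00e+00 -1.17e-01  6.90e-02]
 [ 3.02e+01  1.00e+00 -1.60e-01  6.50e-02]
 [ 4.02e+01  1.00e+00 -2.99e-01 -3.90e-02]
 [ 5.02e+01  1.00e+00 -2.94e-01 -1.00e-03]
 [ 6.02e+01  1.00e+00 -3.29e-01 -7.00e-03]]
```

T is clean, but the readings also seem to include a tilt-dependent tool-weight term. I'll release, back off, and measure the free-air baseline while returning to -40° to regrasp.

```bash
cat >> h.py <<'E'
import json
def log(tag,n=1):
    from station import sense,vision
    for i in range(n):
        s=sense();s={k:np.asarray(v).tolist() for k,v in s.items()};s["tag"]=tag
        open("raw.jsonl","a").write(json.dumps(s)+"\n")
        if n>1: vision.snapshot("top")
    rep(s)
E
l(){ python3 -c "from h import *;log('$1',$2)"; }
python3 -m crank '[{"dp":[0,0,0],"angular":[0,0,0]},{"dp":[0,0,0],"angular":[0,0,0]},{"dp":[0,0,0],"angular":[0,0,0]},{"dp":[0,0,0],"angular":[0,0,0]},{"dp":[0,0,0],"angular":[0,0,0]},{"dp":[-0.25,-0.83,0.5],"angular":[0,0,0]},{"dp":[-0.12,-0.42,0.25],"angular":[0,0,0]},{"dp":[0,0,0],"angular":[0,0,0]},{"dp":[0,0,0],"angular":[0,0,0]}]' 0 60; l air 6
python3 -m crank '[{"dp":[0.085,0.287,0.441],"angular":[-8,2.37,0]},{"dp":[0.102,0.346,0.393],"angular":[-8,2.37,0]},{"dp":[0.117,0.396,0.337],"angular":[-8,2.37,0]},{"dp":[0.13,0.439,0.273],"angular":[-8,2.37,0]},{"dp":[0,0,0],"angular":[0,0,0]},{"dp":[0,0,0],"angular":[0,0,0]}]'; l air 6
python3 -m crank '[{"dp":[0.14,0.472,0.204],"angular":[-8,2.37,0]},{"dp":[0.147,0.496,0.131],"angular":[-8,2.37,0]},{"dp":[0.151,0.509,0.054],"angular":[-8,2.37,0]},{"dp":[0.151,0.511,-0.023],"angular":[-8,2.37,0]},{"dp":[0,0,0],"angular":[0,0,0]},{"dp":[0,0,0],"angular":[0,0,0]}]'; l air 6
python3 -m crank '[{"dp":[0.149,0.502,-0.1],"angular":[-8,2.37,0]},{"dp":[0.143,0.483,-0.175],"angular":[-8,2.37,0]},{"dp":[0.134,0.454,-0.246],"angular":[-8,2.37,0]},{"dp":[0.123,0.415,-0.312],"angular":[-8,2.37,0]},{"dp":[0,0,0],"angular":[0,0,0]},{"dp":[0,0,0],"angular":[0,0,0]}]'; l air 6
python3 - <<'E'
import json,numpy as np
from h import *
for i,g in enumerate(np.array_split([json.loads(l) for l in open("raw.jsonl")],4)):
    F=np.array([s["force"] for s in g]);T=np.array([s["ft_torque"] for s in g]);B=np.c_[N,H,[0,0,1]]
    print((F@B).mean(0).round(2),(F@B).std(0).round(2),(T@B).mean(0).round(3),(T@B).std(0).round(3))
E
```

```text
t: 13.85
tcp_pos: [0.5793, -0.1341, 0.185]
tool_rot: [0.694, 0.518, 0.401, -0.299]
force: [0.2, 0.1, 0.2]
finger_gap: 1.002
gripper_force: 0.0
t14.1 tilt 60.1 pos 59.8 rad 0.1084 ax -0.0003 | axle torque -0.374 (rxF 0.029) F(n,h,z) [ 0.3 -0.3 -0.1] T [-0.4  -0.01 -0.03] gap 1.000 gf 0 q [-0.83  0.79  1.53  0.84  1.55 -0.9 ]
t: 14.75
tcp_pos: [0.5923, -0.0884, 0.2289]
tool_rot: [0.778, 0.584, 0.185, -0.138]
force: [1.0, -1.3, -0.2]
finger_gap: 1.002
gripper_force: 0.0
t15.0 tilt 26.8 pos 27.3 rad 0.1089 ax -0.0002 | axle torque -0.272 (rxF -0.029) F(n,h,z) [0.2 0.2 0.2] T [-0.24 -0.01 -0.03] gap 0.999 gf 0 q [-0.57  0.52  1.54  0.47  1.26 -0.47]
t: 15.65
tcp_pos: [0.6098, -0.0294, 0.2382]
tool_rot: [0.799, 0.599, -0.047, 0.034]
force: [0.1, -0.0, -0.1]
finger_gap: 1.0
gripper_force: 0.0
t15.9 tilt -6.7 pos -6.1 rad 0.1096 ax 0.0003 | axle torque -0.013 (rxF -0.074) F(n,h,z) [0.2 0.7 0.3] T [0.06 0.01 0.01] gap 1.002 gf 0 q [-0.18  0.51  1.43 -0.12  1.22  0.16]
t: 16.55
tcp_pos: [0.6261, 0.0252, 0.2125]
tool_rot: [0.752, 0.563, -0.276, 0.204]
force: [0.3, -0.1, 1.0]
finger_gap: 1.002
gripper_force: 0.0
t16.8 tilt -40.0 pos -39.1 rad 0.1111 ax 0.0009 | axle torque 0.288 (rxF 0.009) F(n,h,z) [0.3 0.4 0.6] T [ 0.28 -0.    0.02] gap 1.003 gf 0 q [ 0.14  0.73  1.26 -0.62  1.51  0.59]
[ 0.16  0.03 -0.16] [0.27 0.34 0.59] [-0.41  -0.019 -0.008] [0.049 0.036 0.019]
[ 0.12 -0.4  -0.08] [0.63 0.38 0.26] [-0.212 -0.003  0.007] [0.025 0.032 0.033]
[ 0.03 -0.43  0.14] [0.38 0.79 0.56] [ 0.048 -0.007  0.004] [0.025 0.035 0.009]
[ 0.13 -0.33  0.36] [0.17 0.48 0.59] [0.271 0.001 0.021] [0.019 0.026 0.032]
```

```bash
python3 - <<'E'
s=open("fit.py").read()
s=s.replace("return D[:,2]+D","return D[:,2]+.45*np.sin(th)+D").replace("(p[1]-.3)/.03*.05,(p[2]-.21)/.01*.05","(p[1]-.3)/.01*.1,(p[2]-.21)/.005*.1").replace("*.05**2","*.1**2")
open("fit.py","w").write(s)
E
python3 fit.py
```

```text
L 0.199 drag 0.299 G 0.209; heavy angle at tilt0 -244.0 deg +-9.8
[[ 2.02e+01  1.00e+00 -2.66e-01 -1.11e-01]
 [ 3.02e+01  1.00e+00 -2.15e-01 -3.20e-02]
 [ 4.02e+01  1.00e+00 -1.47e-01  6.80e-02]
 [ 2.98e+01 -1.00e+00  2.33e-01 -1.84e-01]
 [ 1.98e+01 -1.00e+00  3.88e-01 -5.70e-02]
 [ 9.80e+00 -1.00e+00  5.35e-01  6.70e-02]
 [-2.00e-01 -1.00e+00  5.74e-01  8.60e-02]
 [-1.02e+01 -1.00e+00  4.73e-01 -2.80e-02]
 [-2.02e+01 -1.00e+00  5.62e-01  5.50e-02]
 [-3.02e+01 -1.00e+00  3.37e-01 -1.71e-01]
 [-4.02e+01 -1.00e+00  5.08e-01  6.00e-03]
 [-2.99e+01  1.00e+00 -1.38e-01 -4.70e-02]
 [-1.99e+01  1.00e+00 -1.45e-01 -5.30e-02]
 [-9.90e+00  1.00e+00 -3.27e-01 -2.28e-01]
 [ 1.00e-01  1.00e+00 -1.51e-01 -3.90e-02]
 [ 1.01e+01  1.00e+00 -1.73e-01 -4.20e-02]
 [ 2.02e+01  1.00e+00 -5.20e-02  1.02e-01]
 [ 3.02e+01  1.00e+00 -3.20e-02  1.52e-01]
 [ 4.02e+01  1.00e+00 -2.48e-01 -3.30e-02]
 [ 5.02e+01  1.00e+00 -1.85e-01  6.50e-02]
 [ 6.02e+01  1.00e+00 -2.58e-01  2.80e-02]]
```

The baseline is confirmed as T ≈ -0.45·sin(tilt). The fit puts the heavy side close to down now, at disc ≈ 64 ±10°. I'll regrasp at the top so I can sweep ±48° around that point with denser readings.

```bash
python3 -m crank '[{"dp":[-0.118,-0.397,0.301],"angular":[7.67,-2.27,0]},{"dp":[-0.128,-0.434,0.24],"angular":[7.67,-2.27,0]},{"dp":[-0.137,-0.461,0.175],"angular":[7.67,-2.27,0]},{"dp":[-0.142,-0.48,0.106],"angular":[7.67,-2.27,0]},{"dp":[-0.145,-0.49,0.036],"angular":[7.67,-2.27,0]},{"dp":[-0.013,0.06,-0.75],"angular":[0,0,0]},{"dp":[0,0,-0.75],"angular":[0,0,0]},{"dp":[0,0,0],"angular":[0,0,0]}]'; python3 -c "from h import *;rep()"
python3 -m crank '[{"dp":[0,0,0],"angular":[0,0,0]},{"dp":[0,0,0],"angular":[0,0,0]},{"dp":[0,0,0],"angular":[0,0,0]},{"dp":[0,0,0],"angular":[0,0,0]},{"dp":[0,0,0],"angular":[0,0,0]},{"dp":[0,0,0],"angular":[0,0,0]},{"dp":[0,0,0],"angular":[0,0,0]},{"dp":[0,0,0],"angular":[0,0,0]}]' 1 60; python3 -c "
from h import *;rep()
for m in range(2,50,4):
    v=-.1524*(H*np.cos(np.radians(m))+np.array([0,0,1])*np.sin(np.radians(m)));print(m,v.round(3).tolist(),end=' ')
print((4*N).round(2))"
```

```text
t: 17.65
tcp_pos: [0.6034, -0.0421, 0.1934]
tool_rot: [0.802, 0.598, -0.002, -0.002]
force: [0.0, -0.1, -0.4]
finger_gap: 1.0
gripper_force: 0.0
t17.6 tilt -0.1 pos -0.6 rad 0.0634 ax -0.0029 | axle torque 0.037 (rxF 0.007) F(n,h,z) [ 0.1 -0.1 -0.4] T [0.03 0.02 0.02] gap 1.000 gf 0 q [-0.25  0.54  1.51 -0.    1.1   0.04]
t: 18.45
tcp_pos: [0.6066, -0.0407, 0.196]
tool_rot: [0.801, 0.599, 0.0, 0.001]
force: [0.1, 1.5, 5.4]
finger_gap: 0.211
gripper_force: 59.8
t18.4 tilt -0.0 pos -2.5 rad 0.0661 ax -0.0002 | axle torque 0.102 (rxF -0.083) F(n,h,z) [-0.4  1.5  5.4] T [ 0.18  0.06 -0.01] gap 0.211 gf 60 q [-0.25  0.54  1.51 -0.    1.1   0.04]
2 [-0.043, -0.146, -0.005] 6 [-0.043, -0.145, -0.016] 10 [-0.043, -0.144, -0.026] 14 [-0.042, -0.142, -0.037] 18 [-0.041, -0.139, -0.047] 22 [-0.04, -0.135, -0.057] 26 [-0.039, -0.131, -0.067] 30 [-0.037, -0.127, -0.076] 34 [-0.036, -0.121, -0.085] 38 [-0.034, -0.115, -0.094] 42 [-0.032, -0.109, -0.102] 46 [-0.03, -0.102, -0.11] [ 3.84 -1.14  0.  ]
```

```bash
l(){ python3 -c "from h import *;log('B')">/dev/null; }; exec 3>/dev/null
python3 -m crank '[{"dp":[-0.063,-0.21,-0.005],"angular":[3.84,-1.14,0]}]' >&3;l
python3 -m crank '[{"dp":[-0.043,-0.145,-0.016],"angular":[3.84,-1.14,0]}]' >&3;l
python3 -m crank '[{"dp":[-0.043,-0.144,-0.026],"angular":[3.84,-1.14,0]}]' >&3;l
python3 -m crank '[{"dp":[-0.042,-0.142,-0.037],"angular":[3.84,-1.14,0]}]' >&3;l
python3 -m crank '[{"dp":[-0.041,-0.139,-0.047],"angular":[3.84,-1.14,0]}]' >&3;l
python3 -m crank '[{"dp":[-0.04,-0.135,-0.057],"angular":[3.84,-1.14,0]}]' >&3;l
python3 -m crank '[{"dp":[-0.039,-0.131,-0.067],"angular":[3.84,-1.14,0]}]' >&3;l
python3 -m crank '[{"dp":[-0.037,-0.127,-0.076],"angular":[3.84,-1.14,0]}]' >&3;l
python3 -m crank '[{"dp":[-0.036,-0.121,-0.085],"angular":[3.84,-1.14,0]}]' >&3;l
python3 -m crank '[{"dp":[-0.034,-0.115,-0.094],"angular":[3.84,-1.14,0]}]' >&3;l
python3 -m crank '[{"dp":[-0.032,-0.109,-0.102],"angular":[3.84,-1.14,0]}]' >&3;l
python3 -m crank '[{"dp":[-0.03,-0.102,-0.11],"angular":[3.84,-1.14,0]}]' >&3;l
python3 -c "from h import *;rep()"
python3 -m crank '[{"dp":[0.03,0.102,0.11],"angular":[-3.84,1.14,0]}]' >&3;l
python3 -m crank '[{"dp":[0.032,0.109,0.102],"angular":[-3.84,1.14,0]}]' >&3;l
python3 -m crank '[{"dp":[0.034,0.115,0.094],"angular":[-3.84,1.14,0]}]' >&3;l
python3 -m crank '[{"dp":[0.036,0.121,0.085],"angular":[-3.84,1.14,0]}]' >&3;l
python3 -m crank '[{"dp":[0.037,0.127,0.076],"angular":[-3.84,1.14,0]}]' >&3;l
python3 -m crank '[{"dp":[0.039,0.131,0.067],"angular":[-3.84,1.14,0]}]' >&3;l
python3 -m crank '[{"dp":[0.04,0.135,0.057],"angular":[-3.84,1.14,0]}]' >&3;l
python3 -m crank '[{"dp":[0.041,0.139,0.047],"angular":[-3.84,1.14,0]}]' >&3;l
python3 -m crank '[{"dp":[0.042,0.142,0.037],"angular":[-3.84,1.14,0]}]' >&3;l
python3 -m crank '[{"dp":[0.043,0.144,0.026],"angular":[-3.84,1.14,0]}]' >&3;l
python3 -m crank '[{"dp":[0.043,0.145,0.016],"angular":[-3.84,1.14,0]}]' >&3;l
python3 -m crank '[{"dp":[0.043,0.146,0.005],"angular":[-3.84,1.14,0]}]' >&3;l
python3 -c "from h import *;rep()"
python3 -m crank '[{"dp":[0.043,0.146,-0.005],"angular":[-3.84,1.14,0]}]' >&3;l
python3 -m crank '[{"dp":[0.043,0.145,-0.016],"angular":[-3.84,1.14,0]}]' >&3;l
python3 -m crank '[{"dp":[0.043,0.144,-0.026],"angular":[-3.84,1.14,0]}]' >&3;l
python3 -m crank '[{"dp":[0.042,0.142,-0.037],"angular":[-3.84,1.14,0]}]' >&3;l
python3 -m crank '[{"dp":[0.041,0.139,-0.047],"angular":[-3.84,1.14,0]}]' >&3;l
python3 -m crank '[{"dp":[0.04,0.135,-0.057],"angular":[-3.84,1.14,0]}]' >&3;l
python3 -m crank '[{"dp":[0.039,0.131,-0.067],"angular":[-3.84,1.14,0]}]' >&3;l
python3 -m crank '[{"dp":[0.037,0.127,-0.076],"angular":[-3.84,1.14,0]}]' >&3;l
python3 -m crank '[{"dp":[0.036,0.121,-0.085],"angular":[-3.84,1.14,0]}]' >&3;l
python3 -m crank '[{"dp":[0.034,0.115,-0.094],"angular":[-3.84,1.14,0]}]' >&3;l
python3 -m crank '[{"dp":[0.032,0.109,-0.102],"angular":[-3.84,1.14,0]}]' >&3;l
python3 -m crank '[{"dp":[0.03,0.102,-0.11],"angular":[-3.84,1.14,0]}]' >&3;l
python3 -c "from h import *;rep()"
```

```text
t19.6 tilt 48.4 pos 46.1 rad 0.0667 ax -0.0004 | axle torque 0.433 (rxF -0.431) F(n,h,z) [-2.1 -0.4  9.4] T [0.86 0.27 0.18] gap 0.207 gf 60 q [-0.71  0.71  1.59  0.77  1.36 -0.8 ]
t20.9 tilt -0.3 pos 0.6 rad 0.0658 ax -0.0003 | axle torque -0.265 (rxF 0.246) F(n,h,z) [ 0.8 -3.7  0.6] T [-0.51  0.15 -0.42] gap 0.209 gf 60 q [-0.25  0.54  1.51 -0.01  1.1   0.04]
t22.1 tilt -48.5 pos -47.3 rad 0.0651 ax -0.0000 | axle torque 0.058 (rxF 0.289) F(n,h,z) [ 2.3 -6.4  0.1] T [-0.23 -0.37 -0.11] gap 0.213 gf 60 q [ 0.16  0.82  1.28 -0.74  1.51  0.68]
```

```bash
l(){ python3 -c "from h import *;log('B')">/dev/null; }; exec 3>/dev/null
python3 -m crank '[{"dp":[-0.03,-0.102,0.11],"angular":[3.84,-1.14,0]}]' >&3;l
python3 -m crank '[{"dp":[-0.032,-0.109,0.102],"angular":[3.84,-1.14,0]}]' >&3;l
python3 -m crank '[{"dp":[-0.034,-0.115,0.094],"angular":[3.84,-1.14,0]}]' >&3;l
python3 -m crank '[{"dp":[-0.036,-0.121,0.085],"angular":[3.84,-1.14,0]}]' >&3;l
python3 -m crank '[{"dp":[-0.037,-0.127,0.076],"angular":[3.84,-1.14,0]}]' >&3;l
python3 -m crank '[{"dp":[-0.039,-0.131,0.067],"angular":[3.84,-1.14,0]}]' >&3;l
python3 -m crank '[{"dp":[-0.04,-0.135,0.057],"angular":[3.84,-1.14,0]}]' >&3;l
python3 -m crank '[{"dp":[-0.041,-0.139,0.047],"angular":[3.84,-1.14,0]}]' >&3;l
python3 -m crank '[{"dp":[-0.042,-0.142,0.037],"angular":[3.84,-1.14,0]}]' >&3;l
python3 -m crank '[{"dp":[-0.043,-0.144,0.026],"angular":[3.84,-1.14,0]}]' >&3;l
python3 -m crank '[{"dp":[-0.043,-0.145,0.016],"angular":[3.84,-1.14,0]}]' >&3;l
python3 -m crank '[{"dp":[-0.043,-0.146,0.005],"angular":[3.84,-1.14,0]}]' >&3;l
cat > fit2.py <<'E'
from h import *
from scipy.optimize import least_squares
R=[json.loads(l) for l in open("raw.jsonl")];R=[r for r in R if r["tag"]=="B"]
ph=[];f=[];
z3=np.array([0,0,1.])
for s in R:
    M=Ro.from_quat(s["tool_rot"]).as_matrix();z=M[:,2];a=np.arctan2(z@H,-z[2]);r=np.array(s["tcp_pos"])-A;F=np.array(s["force"]);T=np.array(s["ft_torque"])
    ph.append(a);f.append([T@N+.45*np.sin(a)+np.cross(r,F)@N,np.cross(-z,F)@N, z3@F])
ph=np.array(ph);f=np.array(f);sg=np.sign(np.gradient(ph));d=np.sign(np.diff(ph,prepend=ph[0]-.01))
keep=np.ones(len(ph),bool);keep[:2]=0
for i in np.where(np.diff(d)!=0)[0]+1: keep[i:i+2]=0
if __name__=="__main__":
  for bias in(0,1):
    x,y,e=ph[keep],f[keep],d[keep]
    # p: L, drag, G, phase(down at tilt p3), bias
    fun=lambda p:np.r_[(y[:,0]+p[0]*y[:,1]-(-p[1]*e-p[2]*np.sin(x-p[3])+bias*p[4]))/.1,(p[0]-.2)/.03,(p[1]-.3)/.01,(p[2]-.21)/.005,p[4]/.1]
    o=least_squares(fun,[.2,.3,.21,0,0]);C=np.linalg.inv(o.jac.T@o.jac)**1
    res=o.fun[:len(x)]*.1
    print("L,drag,G",o.x[:3].round(3),"down at tilt %.1f +-%.1f"%tuple(np.degrees([o.x[3],C[3,3]**.5])),"bias",o.x[4].round(3),"rms",res.std().round(3),len(x))
  p=o.x
  for lo in range(-50,50,20):
    for w in(-1,1):
      m=(np.degrees(x)>=lo)&(np.degrees(x)<lo+20)&(e==w)
      if m.any():print(lo+10,w,(y[m,0]+p[0]*y[m,1]).mean().round(3),m.sum(),end=" | ")
E
python3 fit2.py;python3 -c "from h import *;rep()"
```

```text
L,drag,G [0.173 0.293 0.21 ] down at tilt 4.3 +-4.7 bias 0.0 rms 0.131 42
L,drag,G [0.173 0.293 0.21 ] down at tilt 3.7 +-25.0 bias 0.002 rms 0.131 42
-40 -1 0.394 5 | -40 1 -0.063 2 | -20 -1 0.326 5 | -20 1 -0.139 5 | 0 -1 0.294 5 | 0 1 -0.256 3 | 20 -1 0.31 5 | 20 1 -0.439 5 | 40 -1 0.111 2 | 40 1 -0.366 5 | t23.2 tilt 0.3 pos -1.7 rad 0.0655 ax -0.0002 | axle torque 0.451 (rxF -0.280) F(n,h,z) [-0.3  4.3 -0.5] T [ 0.73 -0.11  0.03] gap 0.208 gf 61 q [-0.25  0.54  1.51  0.01  1.09  0.03]
```

```bash
python3 - <<'E'
from h import *
from station import vision,sense
for i in range(16):
    s=sense();M=Ro.from_quat(s["tool_rot"]).as_matrix();z=M[:,2];a=np.arctan2(z@H,-z[2]);r=np.array(s["tcp_pos"])-A;F=np.array(s["force"]);T=np.array(s["ft_torque"])
    print(round(float(s["t"]),2),"tau %.3f T %.3f Ft %.2f"%(T@N+.45*np.sin(a)+np.cross(r-.19*z,F)@N,T@N,np.cross(-z,F)@N),end=" | ")
    vision.snapshot("top")
E
```

```text
23.25 tau -0.357 T 0.731 Ft -4.26 | 23.3 tau -0.133 T 1.477 Ft -6.31 | 23.35 tau 0.352 T 0.698 Ft -1.36 | 23.4 tau 0.266 T 0.558 Ft -1.14 | 23.45 tau 0.272 T 0.437 Ft -0.65 | 23.5 tau 0.056 T 0.359 Ft -1.19 | 23.55 tau 0.249 T 0.240 Ft 0.03 | 23.6 tau 0.358 T 0.242 Ft 0.45 | 23.65 tau 0.455 T 0.186 Ft 1.05 | 23.7 tau 0.345 T 0.253 Ft 0.35 | 23.75 tau 0.089 T 0.216 Ft -0.50 | 23.8 tau 0.316 T 0.242 Ft 0.28 | 23.85 tau 0.077 T 0.256 Ft -0.71 | 23.9 tau 0.221 T 0.240 Ft -0.09 | 23.95 tau 0.118 T 0.322 Ft -0.81 | 24.0 tau 0.364 T 0.329 Ft 0.12 |
```

Static readings are uninformative because stiction masks the load, so I'll run one more moving cycle. After that I'll measure the sensor bias at length in air.

```bash
l(){ python3 -c "from h import *;log('B')">/dev/null; }; exec 3>/dev/null
python3 -m crank '[{"dp":[0.043,0.146,-0.005],"angular":[-3.84,1.14,0]}]' >&3;l
python3 -m crank '[{"dp":[0.043,0.145,-0.016],"angular":[-3.84,1.14,0]}]' >&3;l
python3 -m crank '[{"dp":[0.043,0.144,-0.026],"angular":[-3.84,1.14,0]}]' >&3;l
python3 -m crank '[{"dp":[0.042,0.142,-0.037],"angular":[-3.84,1.14,0]}]' >&3;l
python3 -m crank '[{"dp":[0.041,0.139,-0.047],"angular":[-3.84,1.14,0]}]' >&3;l
python3 -m crank '[{"dp":[0.04,0.135,-0.057],"angular":[-3.84,1.14,0]}]' >&3;l
python3 -m crank '[{"dp":[0.039,0.131,-0.067],"angular":[-3.84,1.14,0]}]' >&3;l
python3 -m crank '[{"dp":[0.037,0.127,-0.076],"angular":[-3.84,1.14,0]}]' >&3;l
python3 -m crank '[{"dp":[0.036,0.121,-0.085],"angular":[-3.84,1.14,0]}]' >&3;l
python3 -m crank '[{"dp":[0.034,0.115,-0.094],"angular":[-3.84,1.14,0]}]' >&3;l
python3 -m crank '[{"dp":[0.032,0.109,-0.102],"angular":[-3.84,1.14,0]}]' >&3;l
python3 -m crank '[{"dp":[0.03,0.102,-0.11],"angular":[-3.84,1.14,0]}]' >&3;l
python3 -m crank '[{"dp":[-0.03,-0.102,0.11],"angular":[3.84,-1.14,0]}]' >&3;l
python3 -m crank '[{"dp":[-0.032,-0.109,0.102],"angular":[3.84,-1.14,0]}]' >&3;l
python3 -m crank '[{"dp":[-0.034,-0.115,0.094],"angular":[3.84,-1.14,0]}]' >&3;l
python3 -m crank '[{"dp":[-0.036,-0.121,0.085],"angular":[3.84,-1.14,0]}]' >&3;l
python3 -m crank '[{"dp":[-0.037,-0.127,0.076],"angular":[3.84,-1.14,0]}]' >&3;l
python3 -m crank '[{"dp":[-0.039,-0.131,0.067],"angular":[3.84,-1.14,0]}]' >&3;l
python3 -m crank '[{"dp":[-0.04,-0.135,0.057],"angular":[3.84,-1.14,0]}]' >&3;l
python3 -m crank '[{"dp":[-0.041,-0.139,0.047],"angular":[3.84,-1.14,0]}]' >&3;l
python3 -m crank '[{"dp":[-0.042,-0.142,0.037],"angular":[3.84,-1.14,0]}]' >&3;l
python3 -m crank '[{"dp":[-0.043,-0.144,0.026],"angular":[3.84,-1.14,0]}]' >&3;l
python3 -m crank '[{"dp":[-0.043,-0.145,0.016],"angular":[3.84,-1.14,0]}]' >&3;l
python3 -m crank '[{"dp":[-0.043,-0.146,0.005],"angular":[3.84,-1.14,0]}]' >&3;l
python3 -m crank '[{"dp":[-0.043,-0.146,-0.005],"angular":[3.84,-1.14,0]}]' >&3;l
python3 -m crank '[{"dp":[-0.043,-0.145,-0.016],"angular":[3.84,-1.14,0]}]' >&3;l
python3 -m crank '[{"dp":[-0.043,-0.144,-0.026],"angular":[3.84,-1.14,0]}]' >&3;l
python3 -m crank '[{"dp":[-0.042,-0.142,-0.037],"angular":[3.84,-1.14,0]}]' >&3;l
python3 -m crank '[{"dp":[-0.041,-0.139,-0.047],"angular":[3.84,-1.14,0]}]' >&3;l
python3 -m crank '[{"dp":[-0.04,-0.135,-0.057],"angular":[3.84,-1.14,0]}]' >&3;l
python3 -m crank '[{"dp":[-0.039,-0.131,-0.067],"angular":[3.84,-1.14,0]}]' >&3;l
python3 -m crank '[{"dp":[-0.037,-0.127,-0.076],"angular":[3.84,-1.14,0]}]' >&3;l
python3 -m crank '[{"dp":[-0.036,-0.121,-0.085],"angular":[3.84,-1.14,0]}]' >&3;l
python3 -m crank '[{"dp":[-0.034,-0.115,-0.094],"angular":[3.84,-1.14,0]}]' >&3;l
python3 -m crank '[{"dp":[-0.032,-0.109,-0.102],"angular":[3.84,-1.14,0]}]' >&3;l
python3 -m crank '[{"dp":[-0.03,-0.102,-0.11],"angular":[3.84,-1.14,0]}]' >&3;l
python3 -m crank '[{"dp":[0.03,0.102,0.11],"angular":[-3.84,1.14,0]}]' >&3;l
python3 -m crank '[{"dp":[0.032,0.109,0.102],"angular":[-3.84,1.14,0]}]' >&3;l
python3 -m crank '[{"dp":[0.034,0.115,0.094],"angular":[-3.84,1.14,0]}]' >&3;l
python3 -m crank '[{"dp":[0.036,0.121,0.085],"angular":[-3.84,1.14,0]}]' >&3;l
python3 -m crank '[{"dp":[0.037,0.127,0.076],"angular":[-3.84,1.14,0]}]' >&3;l
python3 -m crank '[{"dp":[0.039,0.131,0.067],"angular":[-3.84,1.14,0]}]' >&3;l
python3 -m crank '[{"dp":[0.04,0.135,0.057],"angular":[-3.84,1.14,0]}]' >&3;l
python3 -m crank '[{"dp":[0.041,0.139,0.047],"angular":[-3.84,1.14,0]}]' >&3;l
python3 -m crank '[{"dp":[0.042,0.142,0.037],"angular":[-3.84,1.14,0]}]' >&3;l
python3 -m crank '[{"dp":[0.043,0.144,0.026],"angular":[-3.84,1.14,0]}]' >&3;l
python3 -m crank '[{"dp":[0.043,0.145,0.016],"angular":[-3.84,1.14,0]}]' >&3;l
python3 -m crank '[{"dp":[0.043,0.146,0.005],"angular":[-3.84,1.14,0]}]' >&3;l
python3 fit2.py;python3 -c "from h import *;rep()"
```

```text
L,drag,G [0.17  0.288 0.209] down at tilt 5.3 +-3.5 bias 0.0 rms 0.122 84
L,drag,G [0.17  0.287 0.21 ] down at tilt -14.5 +-18.4 bias 0.065 rms 0.122 84
-40 -1 0.399 10 | -40 1 -0.059 4 | -20 -1 0.351 10 | -20 1 -0.159 10 | 0 -1 0.328 8 | 0 1 -0.317 8 | 20 -1 0.248 10 | 20 1 -0.372 10 | 40 -1 0.116 4 | 40 1 -0.341 10 | t28.9 tilt -0.4 pos 0.7 rad 0.0652 ax -0.0003 | axle torque -0.283 (rxF 0.263) F(n,h,z) [ 1.2 -4.  -0.3] T [-0.55 -0.31  0.  ] gap 0.208 gf 62 q [-0.25  0.54  1.51 -0.01  1.09  0.04]
```

```bash
python3 -m crank '[{"dp":[0,0,0],"angular":[0,0,0]},{"dp":[0,0,0],"angular":[0,0,0]},{"dp":[0,0,0],"angular":[0,0,0]},{"dp":[0,0,0],"angular":[0,0,0]},{"dp":[0,0,0],"angular":[0,0,0]},{"dp":[0,0,0.75],"angular":[0,0,0]},{"dp":[0,0,0.75],"angular":[0,0,0]},{"dp":[0,0,0],"angular":[0,0,0]},{"dp":[0,0,0],"angular":[0,0,0]}]' 0 60
python3 - <<'E'
from h import *
from station import sense,vision
X=[]
for i in range(80):
    s=sense();X.append([*s["force"],*s["ft_torque"]]);d=vision.snapshot("scene")
np.savez("scene1.npz",**d);np.save("air.npy",X)
cv2.imwrite("pics/disc1.png",cv2.resize(d["image"][235:330,280:375],None,fx=6,fy=6,interpolation=cv2.INTER_CUBIC))
X=np.array(X);B=np.c_[N,H,[0,0,1]]
for Y in(X[:,:3]@B,X[:,3:]@B):print(Y.mean(0).round(3),Y.std(0).round(3), "lag1 corr",[np.corrcoef(Y[1:,k],Y[:-1,k])[0,1].round(2) for k in range(3)])
rep()
E
```

```text
t: 29.75
tcp_pos: [0.6052, -0.0431, 0.2401]
tool_rot: [0.801, 0.598, -0.0, 0.0]
force: [0.1, -0.0, -0.7]
finger_gap: 0.994
gripper_force: 0.0
[0.09  0.013 0.008] [0.413 0.449 0.487] lag1 corr [np.float64(-0.11), np.float64(0.06), np.float64(-0.1)]
[-0.001 -0.005  0.003] [0.032 0.025 0.034] lag1 corr [np.float64(-0.16), np.float64(0.05), np.float64(0.08)]
t33.8 tilt -0.1 pos -0.3 rad 0.1100 ax -0.0008 | axle torque -0.020 (rxF -0.031) F(n,h,z) [0.4 0.3 0.6] T [ 0.01 -0.01  0.01] gap 1.000 gf 0 q [-0.25  0.49  1.46 -0.    1.19  0.03]
```

View pics/disc1.png

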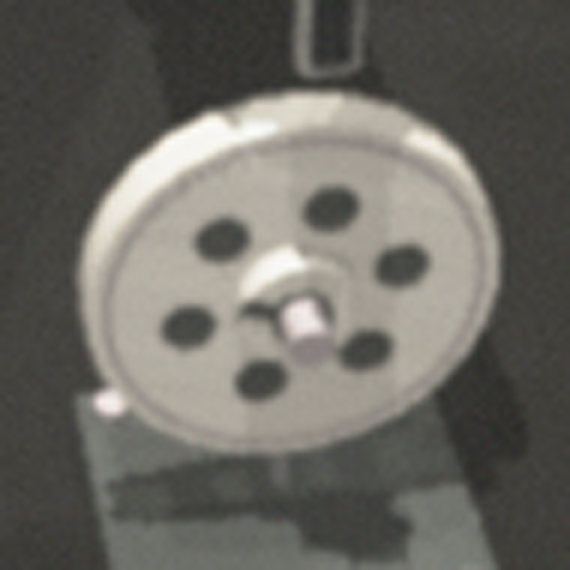

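The zoomed view shows the keyway left of the axle at about (255,308), meaning the disc has turned toward the stand's -y... the axle end is at (305,325). The sensor bias in air is about 0. I'll regrasp and do a combined fit.

```bash
python3 -m crank '[{"dp":[0.02,0,-0.75],"angular":[0,0,0]},{"dp":[0,0,-0.75],"angular":[0,0,0]},{"dp":[0,0,0],"angular":[0,0,0]},{"dp":[0,0,0],"angular":[0,0,0]},{"dp":[0,0,0],"angular":[0,0,0]},{"dp":[0,0,0],"angular":[0,0,0]},{"dp":[0,0,0],"angular":[0,0,0]},{"dp":[0,0,0],"angular":[0,0,0]},{"dp":[0,0,0],"angular":[0,0,0]},{"dp":[0,0,0],"angular":[0,0,0]}]' 1 60
cat > fit3.py <<'E'
from fit2 import *
import re
src=open("fit.py").read().split("def model")[0]
g={};exec(src,g);D=g["D"]
x=np.r_[ph[keep],np.radians(D[:,0]-60.2)];e=np.r_[d[keep],D[:,3]]
y0=np.r_[f[keep,0],D[:,2]+.45*np.sin(np.radians(D[:,0]))+D[:,1]];y1=np.r_[f[keep,1],D[:,1]/.0658]
for b in(0.012,.1):
    fun=lambda p:np.r_[(y0+p[0]*y1-(-p[1]*e-p[2]*np.sin(x-p[3])+p[4]))/.12,(p[1]-.3)/.01,(p[2]-.21)/.005,p[4]/b]
    o=least_squares(fun,[.2,.3,.21,0,0]);C=np.linalg.inv(o.jac.T@o.jac)
    print(b,o.x.round(3),"down at tilt %.1f +-%.1f"%tuple(np.degrees([o.x[3],C[3,3]**.5])),len(x))
E
python3 fit3.py; python3 -c "from h import *;rep()"
```

```text
t: 34.75
tcp_pos: [0.606, -0.0428, 0.196]
tool_rot: [0.801, 0.599, -0.0, 0.0]
force: [-3.4, -0.2, 5.3]
finger_gap: 0.212
gripper_force: 60.9
0.012 [ 0.172  0.288  0.209  0.132 -0.007] down at tilt 7.6 +-5.4 105
0.1 [ 0.17   0.287  0.21   0.445 -0.061] down at tilt 25.5 +-9.4 105
t34.8 tilt -0.1 pos -0.6 rad 0.0660 ax -0.0002 | axle torque 0.038 (rxF 0.078) F(n,h,z) [-3.2 -1.1  5.3] T [-0.04  0.5  -0.07] gap 0.212 gf 61 q [-0.25  0.54  1.51 -0.    1.1   0.03]
```

```bash
l(){ python3 -c "from h import *;log('B')">/dev/null; }; exec 3>/dev/null
python3 -m crank '[{"dp":[-0.054,-0.183,-0.008],"angular":[4.79,-1.42,0]}]' >&3;l
python3 -m crank '[{"dp":[-0.054,-0.181,-0.025],"angular":[4.79,-1.42,0]}]' >&3;l
python3 -m crank '[{"dp":[-0.053,-0.178,-0.041],"angular":[4.79,-1.42,0]}]' >&3;l
python3 -m crank '[{"dp":[-0.052,-0.174,-0.057],"angular":[4.79,-1.42,0]}]' >&3;l
python3 -m crank '[{"dp":[-0.05,-0.169,-0.073],"angular":[4.79,-1.42,0]}]' >&3;l
python3 -m crank '[{"dp":[-0.048,-0.162,-0.088],"angular":[4.79,-1.42,0]}]' >&3;l
python3 -m crank '[{"dp":[-0.046,-0.154,-0.102],"angular":[4.79,-1.42,0]}]' >&3;l
python3 -m crank '[{"dp":[-0.043,-0.145,-0.116],"angular":[4.79,-1.42,0]}]' >&3;l
python3 -m crank '[{"dp":[-0.04,-0.135,-0.129],"angular":[4.79,-1.42,0]}]' >&3;l
python3 -m crank '[{"dp":[-0.037,-0.123,-0.14],"angular":[4.79,-1.42,0]}]' >&3;l
python3 -m crank '[{"dp":[-0.033,-0.111,-0.151],"angular":[4.79,-1.42,0]}]' >&3;l
python3 -m crank '[{"dp":[-0.029,-0.098,-0.161],"angular":[4.79,-1.42,0]}]' >&3;l
python3 -m crank '[{"dp":[-0.025,-0.084,-0.169],"angular":[4.79,-1.42,0]}]' >&3;l
python3 -c "from h import *;rep()"
python3 -m crank '[{"dp":[0.025,0.084,0.169],"angular":[-4.79,1.42,0]}]' >&3;l
python3 -m crank '[{"dp":[0.029,0.098,0.161],"angular":[-4.79,1.42,0]}]' >&3;l
python3 -m crank '[{"dp":[0.033,0.111,0.151],"angular":[-4.79,1.42,0]}]' >&3;l
python3 -m crank '[{"dp":[0.037,0.123,0.14],"angular":[-4.79,1.42,0]}]' >&3;l
python3 -m crank '[{"dp":[0.04,0.135,0.129],"angular":[-4.79,1.42,0]}]' >&3;l
python3 -m crank '[{"dp":[0.043,0.145,0.116],"angular":[-4.79,1.42,0]}]' >&3;l
python3 -m crank '[{"dp":[0.046,0.154,0.102],"angular":[-4.79,1.42,0]}]' >&3;l
python3 -m crank '[{"dp":[0.048,0.162,0.088],"angular":[-4.79,1.42,0]}]' >&3;l
python3 -m crank '[{"dp":[0.05,0.169,0.073],"angular":[-4.79,1.42,0]}]' >&3;l
python3 -m crank '[{"dp":[0.052,0.174,0.057],"angular":[-4.79,1.42,0]}]' >&3;l
python3 -m crank '[{"dp":[0.053,0.178,0.041],"angular":[-4.79,1.42,0]}]' >&3;l
python3 -m crank '[{"dp":[0.054,0.181,0.025],"angular":[-4.79,1.42,0]}]' >&3;l
python3 -m crank '[{"dp":[0.054,0.183,0.008],"angular":[-4.79,1.42,0]}]' >&3;l
python3 -m crank '[{"dp":[0.054,0.183,-0.008],"angular":[-4.79,1.42,0]}]' >&3;l
python3 -m crank '[{"dp":[0.054,0.181,-0.025],"angular":[-4.79,1.42,0]}]' >&3;l
python3 -m crank '[{"dp":[0.053,0.178,-0.041],"angular":[-4.79,1.42,0]}]' >&3;l
python3 -m crank '[{"dp":[0.052,0.174,-0.057],"angular":[-4.79,1.42,0]}]' >&3;l
python3 -m crank '[{"dp":[0.05,0.169,-0.073],"angular":[-4.79,1.42,0]}]' >&3;l
python3 -m crank '[{"dp":[0.048,0.162,-0.088],"angular":[-4.79,1.42,0]}]' >&3;l
python3 -m crank '[{"dp":[0.046,0.154,-0.102],"angular":[-4.79,1.42,0]}]' >&3;l
python3 -m crank '[{"dp":[0.043,0.145,-0.116],"angular":[-4.79,1.42,0]}]' >&3;l
python3 -m crank '[{"dp":[0.04,0.135,-0.129],"angular":[-4.79,1.42,0]}]' >&3;l
python3 -m crank '[{"dp":[0.037,0.123,-0.14],"angular":[-4.79,1.42,0]}]' >&3;l
python3 -m crank '[{"dp":[0.033,0.111,-0.151],"angular":[-4.79,1.42,0]}]' >&3;l
python3 -m crank '[{"dp":[0.029,0.098,-0.161],"angular":[-4.79,1.42,0]}]' >&3;l
python3 -m crank '[{"dp":[0.025,0.084,-0.169],"angular":[-4.79,1.42,0]}]' >&3;l
python3 -c "from h import *;rep()"
python3 -m crank '[{"dp":[-0.025,-0.084,0.169],"angular":[4.79,-1.42,0]}]' >&3;l
python3 -m crank '[{"dp":[-0.029,-0.098,0.161],"angular":[4.79,-1.42,0]}]' >&3;l
python3 -m crank '[{"dp":[-0.033,-0.111,0.151],"angular":[4.79,-1.42,0]}]' >&3;l
python3 -m crank '[{"dp":[-0.037,-0.123,0.14],"angular":[4.79,-1.42,0]}]' >&3;l
python3 -m crank '[{"dp":[-0.04,-0.135,0.129],"angular":[4.79,-1.42,0]}]' >&3;l
python3 -m crank '[{"dp":[-0.043,-0.145,0.116],"angular":[4.79,-1.42,0]}]' >&3;l
python3 -m crank '[{"dp":[-0.046,-0.154,0.102],"angular":[4.79,-1.42,0]}]' >&3;l
python3 -m crank '[{"dp":[-0.048,-0.162,0.088],"angular":[4.79,-1.42,0]}]' >&3;l
python3 -m crank '[{"dp":[-0.05,-0.169,0.073],"angular":[4.79,-1.42,0]}]' >&3;l
python3 -m crank '[{"dp":[-0.052,-0.174,0.057],"angular":[4.79,-1.42,0]}]' >&3;l
python3 -m crank '[{"dp":[-0.053,-0.178,0.041],"angular":[4.79,-1.42,0]}]' >&3;l
python3 -m crank '[{"dp":[-0.054,-0.181,0.025],"angular":[4.79,-1.42,0]}]' >&3;l
python3 -m crank '[{"dp":[-0.054,-0.183,0.008],"angular":[4.79,-1.42,0]}]' >&3;l
python3 -c "from h import *;rep()"
python3 fit2.py; echo; python3 fit3.py
```

```text
t36.0 tilt 65.2 pos 64.0 rad 0.0668 ax -0.0005 | axle torque 0.096 (rxF -0.430) F(n,h,z) [-4.6 -1.5  7.9] T [0.53 0.35 0.57] gap 0.207 gf 61 q [-0.8   0.86  1.56  0.91  1.55 -0.96]
t38.6 tilt -65.8 pos -61.9 rad 0.0644 ax 0.0000 | axle torque -1.028 (rxF 0.746) F(n,h,z) [  0.2 -15.5   4.8] T [-1.77  0.17  0.  ] gap 0.210 gf 62 q [ 0.23  0.98  1.2  -0.93  1.71  0.76]
t40.0 tilt 0.5 pos -3.1 rad 0.0639 ax -0.0002 | axle torque 0.990 (rxF -0.494) F(n,h,z) [ 0.7  7.2 -9.6] T [ 1.48 -0.13 -0.03] gap 0.210 gf 66 q [-0.25  0.54  1.51  0.01  1.09  0.03]
L,drag,G [0.178 0.297 0.211] down at tilt 0.4 +-2.7 bias 0.0 rms 0.121 130
L,drag,G [0.178 0.296 0.211] down at tilt 6.8 +-14.9 bias -0.022 rms 0.121 130
-40 -1 0.422 14 | -40 1 -0.129 8 | -20 -1 0.369 14 | -20 1 -0.18 14 | 0 -1 0.302 12 | 0 1 -0.308 11 | 20 -1 0.248 14 | 20 1 -0.426 13 | 40 -1 0.105 8 | 40 1 -0.396 14 | 
0.012 [ 0.178  0.294  0.21   0.054 -0.007] down at tilt 3.1 +-4.8 151
0.1 [ 0.178  0.293  0.211  0.285 -0.05 ] down at tilt 16.3 +-9.3 151
```

```bash
cat > ang.py <<'E'
from h import *
from station import sense,vision
B=np.load("scene0.npz");B1=np.load("scene1.npz");s=sense();d=vision.snapshot("scene")
Ti=np.linalg.inv(B["pose"]);a=np.radians(np.arange(0,360,.25));rr=np.arange(.036,.066,.001)
C=np.array([.606,-.0435,.1305])+.010*N
def prof(img):
    # angle a: from up, + towards -H
    P=C+rr[:,None,None]*(np.cos(a)[None,:,None]*np.array([0,0,1.])-np.sin(a)[None,:,None]*H)
    px=cv2.projectPoints(P.reshape(-1,1,3),cv2.Rodrigues(Ti[:3,:3])[0],Ti[:3,3],B["mtx"],B["dist"])[0].reshape(len(rr),len(a),2).astype(np.float32)
    g=cv2.cvtColor(img,cv2.COLOR_BGR2GRAY)
    return cv2.remap(g,px[...,0],px[...,1],cv2.INTER_LINEAR).astype(float)
p0,p1,p2=[prof(np.asarray(x["image"])) for x in(B,B1,d)]
cv2.imwrite("pics/pol.png",cv2.resize(np.vstack([p0,p1,p2]).astype(np.uint8),(720,360)))
def ph6(p):
    f=255-p.mean(0);f=f-cv2.GaussianBlur(np.tile(f,3)[None],(0,0),160)[0][len(a):2*len(a)]
    c=(f*np.exp(-6j*a)).sum();return (-np.degrees(np.angle(c))/6)%60
print("hole phase mod60: start, air(tilt0), now",[round(ph6(p),2) for p in(p0,p1,p2)]);rep(s)
E
python3 ang.py
```

```text
hole phase mod60: start, air(tilt0), now [np.float64(39.98), np.float64(42.02), np.float64(40.84)]
t40.0 tilt 0.5 pos -3.1 rad 0.0639 ax -0.0002 | axle torque 0.990 (rxF -0.494) F(n,h,z) [ 0.7  7.2 -9.6] T [ 1.48 -0.13 -0.03] gap 0.210 gf 66 q [-0.25  0.54  1.51  0.01  1.09  0.03]
```

View pics/pol.png

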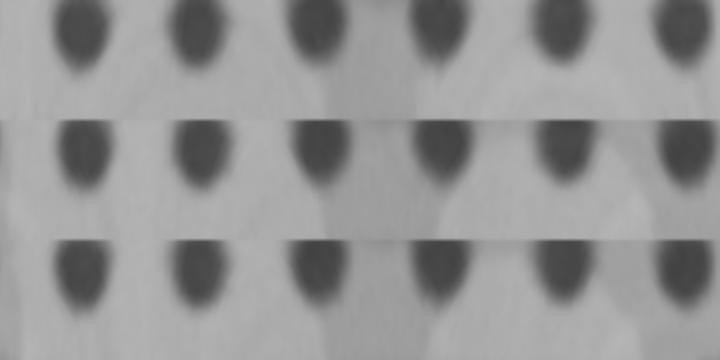

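The polar strips show the six holes at columns of about 83, 200, 318…, so the camera gives the pulley angle: 62.0° in air and 60.9° now. I'll refit against the true disc angle (a mix of tool tilt and TCP position).

```bash
cat > fit4.py <<'E'
from fit2 import *
pos=np.array([np.arctan2(-((np.array(s["tcp_pos"])-A)@H),s["tcp_pos"][2]-A[2]) for s in R])
g={};exec(open("fit.py").read().split("def model")[0],g);D=g["D"]
xb=np.degrees(ph+.45*(pos-ph))+61.95
xd=D[:,0]+.45*np.where(D[:,3]>0,-1,.7)+.27
xx=np.radians(np.r_[xb[keep],xd]);e=np.r_[d[keep],D[:,3]]
y0=np.r_[f[keep,0],D[:,2]+.45*np.sin(np.radians(D[:,0]))+D[:,1]];y1=np.r_[f[keep,1],D[:,1]/.0658]
n=keep.sum()
for nm,S in(("B",slice(0,n)),("all",slice(0,None)),("B1st",slice(0,84)),("B2nd",slice(84,n))):
  for b in(.012,.1):
    fun=lambda p:np.r_[(y0+p[0]*y1-(-p[1]*e-p[2]*np.sin(xx-p[3])+p[4]))[S]/.12,(p[0]-.18)/.02,(p[1]-.3)/.01,(p[2]-.21)/.005,p[4]/b]
    o=least_squares(fun,[.2,.3,.21,1.1,0]);C=np.linalg.inv(o.jac.T@o.jac)
    print(nm,b,o.x.round(3),"down at disc %.1f +-%.1f"%tuple(np.degrees([o.x[3],C[3,3]**.5])))
E
python3 fit4.py
```

```text
B 0.012 [ 1.780e-01  2.970e-01  2.110e-01  1.093e+00 -1.000e-03] down at disc 62.7 +-4.9
B 0.1 [ 0.178  0.297  0.211  1.194 -0.021] down at disc 68.4 +-17.4
all 0.012 [ 0.178  0.294  0.21   1.133 -0.007] down at disc 64.9 +-4.8
all 0.1 [ 0.177  0.294  0.211  1.368 -0.051] down at disc 78.4 +-9.1
B1st 0.012 [1.710e-01 2.920e-01 2.100e-01 1.163e+00 1.000e-03] down at disc 66.7 +-5.5
B1st 0.1 [0.17  0.291 0.21  0.906 0.049] down at disc 51.9 +-22.3
B2nd 0.012 [ 0.18   0.299  0.211  1.035 -0.002] down at disc 59.3 +-7.3
B2nd 0.1 [ 0.18   0.299  0.211  1.181 -0.03 ] down at disc 67.7 +-21.8
```

The target is a disc angle of about 64°. I'll make a small positive turn, relieve the radial load, settle and check by camera.

```bash
python3 -m crank '[{"dp":[-0.02,-0.07,0.05],"angular":[1.92,-0.57,0]},{"dp":[0,0,0],"angular":[0,0,0]},{"dp":[0,0,0],"angular":[0,0,0]},{"dp":[0,0,0],"angular":[0,0,0]},{"dp":[0,0,0],"angular":[0,0,0]},{"dp":[0,0,0],"angular":[0,0,0]},{"dp":[0,0,0],"angular":[0,0,0]},{"dp":[0,0,0],"angular":[0,0,0]}]'; python3 ang.py
```

```text
t: 40.8
tcp_pos: [0.6053, -0.0448, 0.194]
tool_rot: [0.801, 0.599, 0.012, -0.01]
force: [5.8, 0.1, -20.6]
finger_gap: 0.209
gripper_force: 64.2
hole phase mod60: start, air(tilt0), now [np.float64(39.98), np.float64(42.02), np.float64(44.28)]
t40.8 tilt 1.9 pos 1.3 rad 0.0640 ax -0.0003 | axle torque 0.237 (rxF -0.082) F(n,h,z) [  5.6   1.8 -20.6] T [ 0.32 -0.95  0.14] gap 0.209 gf 64 q [-0.27  0.54  1.51  0.04  1.09 -0.01]
```

```bash
python3 -m crank '[{"dp":[0,0,-0.04],"angular":[0,0,0]},{"dp":[0,0,-0.04],"angular":[0,0,0]},{"dp":[0,0,0],"angular":[0,0,0]},{"dp":[0,0,0],"angular":[0,0,0]},{"dp":[0,0,0],"angular":[0,0,0]},{"dp":[0,0,0],"angular":[0,0,0]},{"dp":[0,0,0],"angular":[0,0,0]},{"dp":[0,0,0],"angular":[0,0,0]},{"dp":[0,0,0],"angular":[0,0,0]},{"dp":[0,0,0],"angular":[0,0,0]}]'; python3 ang.py
```

```text
t: 41.85
tcp_pos: [0.6053, -0.0448, 0.194]
tool_rot: [0.801, 0.599, 0.013, -0.01]
force: [4.3, 0.4, -15.3]
finger_gap: 0.208
gripper_force: 64.9
hole phase mod60: start, air(tilt0), now [np.float64(39.98), np.float64(42.02), np.float64(44.26)]
t41.9 tilt 1.9 pos 1.3 rad 0.0640 ax -0.0003 | axle torque 0.284 (rxF -0.079) F(n,h,z) [  4.    1.6 -15.3] T [ 0.36 -0.59  0.24] gap 0.208 gf 65 q [-0.28  0.54  1.52  0.04  1.09 -0.01]
```

The pulley is steady at 64.3° with low loads and a firm pinch, so I'm handing in.

```bash
python3 -c "from station import order;print(order.sign_off())"
```

```text
the job is handed in; nothing more can be done
None
```

I handed in the job with the pulley turned about 64° from its start, the angle where I estimate the heavy side hangs straight down (give or take about 5°), still pinched and steady at 42 s of the 72 s limit; no verdict came back.

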